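# Put the brushes away in the locking drying box

## Robot

A 6-joint arm with a two-finger parallel gripper is mounted at the origin on the work surface. World frame = base frame: x ahead of the robot, y to its left, z up, the work surface at z = 0. Lengths are in mm, angles in rad, forces in N, time in s.
With the tool pointing down it reaches from about 350 to 875 mm from the base axis. Payload 4.2 kg.
Tool frame: the origin (TCP) lies at the very end of the fingers, on their centre line; the grasp point (between the pads) lies 19 mm behind it; z points along the fingers, y is the line along which they close (so a half turn about z gives the same grasp; the last joint's range is limited). The gripper opens to 85 mm and grips with 20 to 120 N. Pads are 22 mm wide; open, the fingers measure 114 mm over their backs; the gripper's body (76 mm by 85 mm) begins 54 mm behind the grasp point. The pads swing forward as they close: fully open they stand 13 mm farther back than shut.
Start: joints at [-0.895, 0.385, 0.008, 0, -1.194, -0.259], TCP at [253.035, -571.465, 231.312] pointing down, gripper open.
Joint ranges: [-3.14, 3.14], [-1.21, 2.06], [-1.07, 1.41], [-3.16, 2.05], [-2.99, -0.16], [-3.1, 3.1]. Speed limits (rad/s): [2.79, 2.79, 3.14, 3.14, 3.14, 3.14].

## Interface

Orientations are given as a unit quaternion [x, y, z, w].
In Python, from bench import arm gives the robot as it stands.
- The arm moves only by the tool servo_tool, never from a script. Its argument "rows" is a list that holds one entry, the list of rows, each a list of 7 numbers: the finger opening in mm, from 0 to 85.4, then the shift along the tool's x, y, z in mm, then the turn, a rotation vector about the tool's x, y, z in rad. A call has 1 to 10 rows; each row is the pose to reach, as a shift and turn from the pose commanded when the call began, along the tool's axes at that moment; what a row does not reach only later rows make up. A row lasts 1/8 s, in which the tool goes at most 62.5 mm and 10.7 degrees, less where a joint would pass 70% of its speed; a pose out of reach is approached as far as the arm can. A call with a gripper value outside its range is refused whole. The fingers move at their own pace and stop on an object; the grip force is fixed at half the most. Time passes only in rows, so rows that repeat a pose let the fingers close. It gives the time, the measured TCP pose, the force, the opening and the grip force at its end, in the units of the state.
- arm.read_state(): the state, without advancing time (a new reading comes with each control period).
- arm.get_image(name): name is "scene" or "top"; returns the picture (480x640x3 uint8, red, green, blue); there is no depth.
- arm.camera_params(name): a dict with "intrinsics" (3x3 intrinsics, pixels), "D" ([k1, k2, p1, p2, k3] as OpenCV has them; the pictures are not rectified), "R" (3x3) and "t" (3): a world point X has camera coordinates R X + t. Camera axes: x right, y down, z forward; pixel columns grow to the right and rows downward; lengths in mm; the calibration is good to about 2 mm. A picture is of the moment at which its call begins. camera_params takes no time and is no camera call.
- arm.job_done(): hands the job in; it is judged then, once.
The state is a dict: "clock": time; "joints": joint angles; "joint_vel": joint speeds; "joint_efforts": joint torques, N m; "position": TCP position; "ee_rot": TCP orientation; "contact_force": force on the tool from outside, world axes, zero at the start; "wrist_torque": the same for the moment, N m; "gripper_width": finger opening in mm; "grasp_force": force on a finger pad.
Only numpy, scipy, OpenCV 4.12 (cv2) and the standard library are available. Lean on these libraries where they do the work, as an engineer would, in place of code of your own. Each camera call takes 0.05 s, during which the arm holds its last target. There are 200 camera calls.

## Task

The figure holder is standing where the drying box's lid has to slide: first stand it upright on the white tile. Then pinch the lid's grip so that its thumb release stays pressed in, slide the lid fully open, and lay every loose brush from the bench in a groove of its own inside the box, letting each one settle in the groove before you let go. Finally slide the lid fully closed, with its release sprung out again so that it is locked, and leave the bowl of brushes and the paint jar where they are.

Things in the scene. Friction and masses are not known exactly. Their poses are not given: they have to be found in the camera images.
- dry_box: Fixed low clear plastic box with a sliding lid. Origin: centre of the underside; x = the way the lid opens (roughly away from the robot), y = to the left, z up. Tub 188 (x) x 260 (y) mm outside, walls 4 mm thick, their tops at z 60 mm, inside floor at z 4 mm.
- racks (a point): Middle of the box at the height of the groove bottoms (box x 0, y 0, z 30 mm), axes as the box's. Two 12 mm wide zigzag aluminium strips at x -42 and +42 mm form four V grooves along x, at y -84, -28, +28, +84 mm. Flanks 45 degrees, peaks 28 mm above the bottoms. A settled brush has its axis 16 mm above the point. The 72 mm between the strips is open to the floor, for the fingers.
- rail (a point): Fixed point on the aluminium rail deck left of the tub, which carries and locks the lid (box x 0, y 165, z 60 mm), axes as the box's. Deck top at the point's height, 62 mm wide, x -100 to +275 mm; a toothed strip along its outer edge rises 14 mm higher. No rail on the right: the open lid overhangs freely.
- lid (a joint): Clear lid, 190 x 264 mm, between z 62 and 67 mm of the box, slides along box x: 0 closed, 0.175 m fully open (then reaching to x 270 mm, and covering only the last 10 mm of the inside). 1.5 N of friction, stays where left. Unless the release is pressed its lock tooth catches in the toothed strip, at both ends and every 27 mm between, and it cannot be slid.
- lid_grip (a point): Where to pinch the lid's grip; moves with the lid, axes as the box's; box x -35, y 156, z 103 mm when closed. Upright grey block 36 (x) x 24 (y) mm, top at box z 122 mm; black release button, 30 x 30 mm, on its left (+y) face. Relative to this point: block's right face at y -13 mm, button's face at y +19 mm when out, +13 mm when fully in. Lid's top 36 mm below.
- release (a joint): Spring thumb button in the lid's grip, pressed towards the box's -y. 0 = out (locking), 0.006 m = fully in; the lid is free from about 0.0045. About 2 N to start, 6.5 N fully in; springs out by itself.
- tile: Fixed white ceramic tile, 140 x 140 x 8 mm, flat on the bench. Origin: centre of the underside, z up.
- holder: Spring clip figure holder standing on the bench in the lid's way beyond the box: dark steel foot 52 mm across and 12 mm high, round wooden handle 36 mm in diameter from z = 12 to 66 mm, above it the clip with a small grey figure, 90 mm high in all. 0.16 kg, heavy foot. Origin: centre of the underside, z up along the handle.
- brush1: One of up to four alike stout stencil brushes, round, 22 mm in diameter and 140 mm long without the 8 mm bristle tip, 50 g; wooden handle towards -x, steel ferrule and dark bristles towards +x, and at each end a 9 mm wide hexagonal collar (23 mm across flats) that keeps it from rolling away. Origin: on the axis, at mid-length; x along the axis. Its axis lies 11.5 mm above the bench. May be absent.
- brush2: One of up to four alike stout stencil brushes, round, 22 mm in diameter and 140 mm long without the 8 mm bristle tip, 50 g; wooden handle towards -x, steel ferrule and dark bristles towards +x, and at each end a 9 mm wide hexagonal collar (23 mm across flats) that keeps it from rolling away. Origin: on the axis, at mid-length; x along the axis. Its axis lies 11.5 mm above the bench. May be absent.
- brush3: One of up to four alike stout stencil brushes, round, 22 mm in diameter and 140 mm long without the 8 mm bristle tip, 50 g; wooden handle towards -x, steel ferrule and dark bristles towards +x, and at each end a 9 mm wide hexagonal collar (23 mm across flats) that keeps it from rolling away. Origin: on the axis, at mid-length; x along the axis. Its axis lies 11.5 mm above the bench. May be absent.
- brush4: One of up to four alike stout stencil brushes, round, 22 mm in diameter and 140 mm long without the 8 mm bristle tip, 50 g; wooden handle towards -x, steel ferrule and dark bristles towards +x, and at each end a 9 mm wide hexagonal collar (23 mm across flats) that keeps it from rolling away. Origin: on the axis, at mid-length; x along the axis. Its axis lies 11.5 mm above the bench. May be absent.
- bowl: Bystander: stainless steel bowl, 120 mm across and 60 mm high, with thin brushes standing in it to 135 mm. These are not the loose brushes. Origin: centre of the underside.
- jar: Bystander: paint jar, 56 mm across, 70 mm high. Origin: centre of the underside.
Things that resemble listed ones, but are neither listed nor needed, are in the scene too. What is shaped like the brush1 but blue or yellow is not meant.

How it is judged (in metres and radians):
On the way, in this order (a step that is already met when the one before it is completed fails the run):
1. the figure holder stands released on the tile (x of holder in the frame of tile between -0.052 and 0.052 m and y of holder in the frame of tile between -0.052 and 0.052 m and z of holder in the frame of tile between 0.004 and 0.012 m and angle between holder's own z axis and vertical below 0.1 rad and linear speed of holder below 0.03 m/s and contact force between holder and the fingers below 0.1 N), for 0.2 s.
2. the lid is fully open (value of joint lid above 0.167 m), for 0.1 s.
3. a brush lies settled in a groove while the fingers still hold it (((z of brush1 in the frame of dry_box between 0.04 and 0.0516 m and y of brush1 in the frame of dry_box between -0.11 and 0.11 m and x of brush1 in the frame of dry_box between -0.025 and 0.025 m and angle between the x axis of brush1 and the x axis of dry_box, either way round below 0.15 rad and linear speed of brush1 below 0.03 m/s and contact force between brush1 and the fingers above 0.3 N) or (z of brush2 in the frame of dry_box between 0.04 and 0.0516 m and y of brush2 in the frame of dry_box between -0.11 and 0.11 m and x of brush2 in the frame of dry_box between -0.025 and 0.025 m and angle between the x axis of brush2 and the x axis of dry_box, either way round below 0.15 rad and linear speed of brush2 below 0.03 m/s and contact force between brush2 and the fingers above 0.3 N) or (z of brush3 in the frame of dry_box between 0.04 and 0.0516 m and y of brush3 in the frame of dry_box between -0.11 and 0.11 m and x of brush3 in the frame of dry_box between -0.025 and 0.025 m and angle between the x axis of brush3 and the x axis of dry_box, either way round below 0.15 rad and linear speed of brush3 below 0.03 m/s and contact force between brush3 and the fingers above 0.3 N) or (z of brush4 in the frame of dry_box between 0.04 and 0.0516 m and y of brush4 in the frame of dry_box between -0.11 and 0.11 m and x of brush4 in the frame of dry_box between -0.025 and 0.025 m and angle between the x axis of brush4 and the x axis of dry_box, either way round below 0.15 rad and linear speed of brush4 below 0.03 m/s and contact force between brush4 and the fingers above 0.3 N))), for 0.15 s.
At the end, for the whole second after the job is handed in: Holder upright (0.1 rad) on the tile, within 52 mm of its centre along both sides; every brush at rest in a groove of its own (axis 40 to 51.6 mm up in the box, within 0.15 rad of the groove, mid-length within 25 mm of the middle); lid within 5 mm of closed, release out (under 1.5 mm) (all of step 1 and z of brush1 in the frame of dry_box between 0.04 and 0.0516 m and y of brush1 in the frame of dry_box between -0.11 and 0.11 m and x of brush1 in the frame of dry_box between -0.025 and 0.025 m and angle between the x axis of each of brush1, brush2, brush3, brush4 and the x axis of dry_box, either way round below 0.15 rad and linear speed of each of brush1, brush2, brush3, brush4 below 0.03 m/s and contact force between each of brush1, brush2, brush3, brush4 and the fingers below 0.1 N and z of brush2 in the frame of dry_box between 0.04 and 0.0516 m and y of brush2 in the frame of dry_box between -0.11 and 0.11 m and x of brush2 in the frame of dry_box between -0.025 and 0.025 m and z of brush3 in the frame of dry_box between 0.04 and 0.0516 m and y of brush3 in the frame of dry_box between -0.11 and 0.11 m and x of brush3 in the frame of dry_box between -0.025 and 0.025 m and z of brush4 in the frame of dry_box between 0.04 and 0.0516 m and y of brush4 in the frame of dry_box between -0.11 and 0.11 m and x of brush4 in the frame of dry_box between -0.025 and 0.025 m and value of joint lid below 0.005 m and value of joint release below 0.0015 m); the robot touches nothing.
It fails at once if the bowl of brushes is pushed about or tipped (distance of bowl from where it was at the start of the episode above 0.04 m or angle between bowl's own z axis and vertical above 0.4 rad).
It fails at once if the paint jar is pushed about or knocked over (distance of jar from where it was at the start of the episode above 0.04 m or angle between jar's own z axis and vertical above 0.4 rad).
Of brush1, brush2, brush3, brush4 only 3 to 4 are there at a start; the rules pass over those that are not, and their reading is None.
At some moment in a run one of brush1, brush2, brush3, brush4 may be knocked a few centimetres aside while the robot is not near it.
Once in a run the grip may slacken for a moment while it holds something.
It also fails if it takes over 208 s, if anything falls off the work surface, if the arm or the gripper's body presses on something with over 40 N, if the wrist force passes 120 N, or if a joint passes its speed limit or range.

## Working session

There is one attempt and no reset: what is moved stays moved. The work goes in short steps, Python scripts to look and compute and a tool call to move; the robot and the scene stay as the last step left them, time stands still between calls to the robot, and variables do not carry over. Pictures are saved under pics/ and viewed, at most 14 in all, crops included, and the job is handed in when it is done.

Besides the shell and the picture viewer there is one more tool, called after ">>>" as a command line: name --argument value ..., lists and objects as JSON in quotes. servo_tool: Moves the arm, as the interface text tells. Its arguments: {"type":"object","properties":{"rows":{"type":"array"}},"required":["rows"]}

```bash
ls; mkdir -p pics
python3 - <<'E'
from bench import arm
import cv2
for n in("scene","top"):
    cv2.imwrite(f"pics/{n}0.png",arm.get_image(n)[:,:,::-1]); p=arm.camera_params(n); print(n,p)
print(arm.read_state())
E
```

```text
pics
scene {'intrinsics': array([[568.55442688,   0.        , 327.68046763],
       [  0.        , 568.55442688, 242.09249111],
       [  0.        ,   0.        ,   1.        ]]), 'D': array([-0.04239454,  0.        ,  0.        ,  0.        ,  0.        ]), 'R': array([[ 0.19158691,  0.98145924,  0.00567522],
       [ 0.84649624, -0.16230931, -0.50705011],
       [-0.49672787,  0.10194822, -0.8618979 ]]), 't': array([ -46.41199989, -368.73514364, 1679.03606517])}
top {'intrinsics': array([[451.35059645,   0.        , 314.49463368],
       [  0.        , 451.35059645, 245.9951989 ],
       [  0.        ,   0.        ,   1.        ]]), 'D': array([0.0041351, 0.       , 0.       , 0.       , 0.       ]), 'R': array([[ 0.00127545, -0.99972371,  0.02347063],
       [-0.99717744, -0.00303345, -0.07501966],
       [ 0.07507013, -0.02330869, -0.9969058 ]]), 't': array([ -46.7830169 ,  465.97903278, 1191.13214695])}
{'clock': 0.1, 'joints': array([-8.95443500e-01,  3.85475637e-01,  6.78218718e-03, -4.52527251e-04,
       -1.19398976e+00, -2.58607667e-01]), 'joint_vel': array([ 0.00121343, -0.00221585,  0.00178102,  0.0024075 ,  0.00017414,
       -0.00057877]), 'joint_efforts': array([-5.53844620e-04, -3.93320882e+01,  1.88930351e+01,  4.19790253e+00,
       -2.60613997e-03, -9.42194589e-08]), 'position': array([ 252.81078781, -571.02635239,  230.33850277]), 'ee_rot': array([-2.06786212e-01,  9.78385674e-01,  9.37110168e-04, -2.36936441e-04]), 'contact_force': array([ 0.00994635,  0.55172445, -0.38153053]), 'wrist_torque': array([0.03032383, 0.01030975, 0.00223568]), 'grasp_force': 0.0, 'gripper_width': 85.84096652202508}
```

View pics/scene0.png

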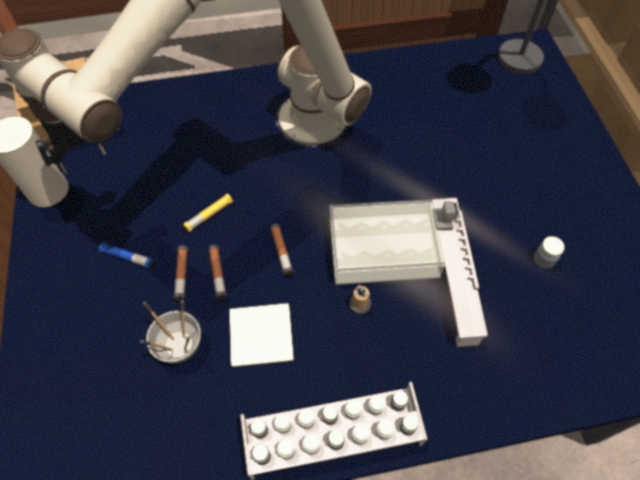

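View pics/top0.png

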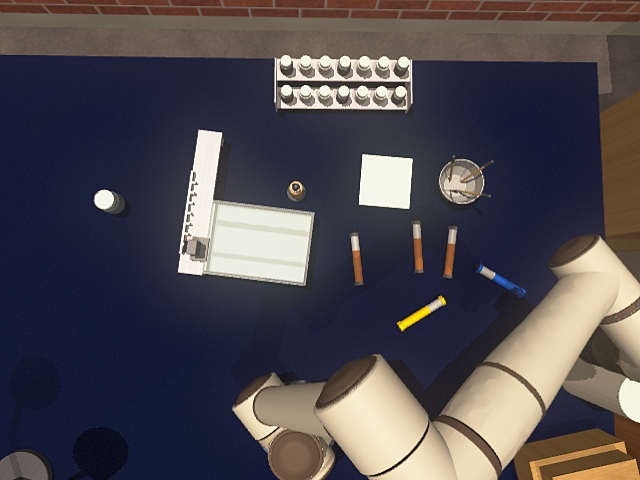

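Candidates: brown loose brushes at top (357,259), (418,247) and (451,252). Lookalikes are blue (500,280), yellow (421,313) and the thin brushes in the bowl (461,183). The holder is at (296,190), not the bottle rack at (345,80) or the jar at (108,202). The tile is at (386,181).

```bash
cat > h.py <<'E'
import numpy as np, cv2
from bench import arm
from scipy.spatial.transform import Rotation as Rt
def ray(n,uv):
    p=arm.camera_params(n)
    q=cv2.undistortPoints(np.array(uv,float).reshape(-1,1,2),p['intrinsics'],p['D'])[:,0]
    d=np.c_[q,np.ones(len(q))]@p['R']; return -p['R'].T@p['t'], d
def plane(n,uv,z):
    o,d=ray(n,uv); return o+d*((z-o[2])/d[:,2])[:,None]
def proj(n,X):
    p=arm.camera_params(n); return cv2.projectPoints(np.array(X,float).reshape(-1,1,3),cv2.Rodrigues(p['R'])[0],p['t'],p['intrinsics'],p['D'])[0][:,0]
def tri(uv1,uv2):
    a,d=ray('scene',[uv1]);b,e=ray('top',[uv2]);d=d[0];e=e[0]
    s=np.linalg.lstsq(np.c_[d,-e],b-a,rcond=None)[0]; P=a+s[0]*d;Q=b+s[1]*e
    return (P+Q)/2,np.linalg.norm(P-Q)
def brushes(n,im,z=11.5,verbose=True):
    """brown handles: contour -> handle centre and axis, brush centre from handle+ferrule"""
    hsv=cv2.cvtColor(im,cv2.COLOR_RGB2HSV)
    m=((hsv[...,0]>3)&(hsv[...,0]<14)&(hsv[...,1]>110)&(hsv[...,2]>70)).astype(np.uint8)
    out=[]
    for c in cv2.findContours(m,cv2.RETR_EXTERNAL,cv2.CHAIN_APPROX_NONE)[0]:
        if 100<cv2.contourArea(c)<900:
            r=cv2.minAreaRect(c); out.append((r[0],r[1],cv2.contourArea(c)))
    return out,m
def state():
    s=arm.read_state(); return s
E
python3 - <<'E'
from h import *
im={n:arm.get_image(n) for n in('scene','top')}
for n in im:
    np.save(f'{n}.npy',im[n])
    for r in brushes(n,im[n])[0]: print(n,np.round(r[0]),np.round(r[1]),r[2],plane(n,[r[0]],11.5).round(0))
t=im['top'];g=cv2.cvtColor(t,cv2.COLOR_RGB2GRAY)
m=(g>190).astype(np.uint8)
for c in cv2.findContours(m,cv2.RETR_EXTERNAL,cv2.CHAIN_APPROX_NONE)[0]:
    if cv2.contourArea(c)>1500:
        r=cv2.minAreaRect(c); b=cv2.boxPoints(r); print('white',r, plane('top',[r[0]],8).round(1)); print(plane('top',b,8).round(0).tolist(),plane('top',b,60).round(0).tolist())
c1=cv2.resize(t[125:290,170:320],None,fx=4,fy=3.5,interpolation=cv2.INTER_CUBIC)
cv2.imwrite('pics/c1.png',c1[:,:,::-1])
c2=cv2.resize(t[210:310,335:535],None,fx=4,fy=4,interpolation=cv2.INTER_CUBIC)
cv2.imwrite('pics/c2.png',c2[:,:,::-1])
E
```

```text
scene [215. 263.] [28.  9.] 223.5 [[ 441. -325.   12.]]
scene [181. 263.] [ 9. 29.] 231.5 [[ 427. -409.   12.]]
scene [279. 241.] [28.  9.] 209.5 [[ 408. -160.   12.]]
top [626. 441.] [56. 25.] 687.5 [[ -48. -872.   12.]]
top [357. 266.] [31.  8.] 201.5 [[ 413. -161.   12.]]
top [449. 259.] [ 8. 31.] 209.0 [[ 432. -411.   12.]]
top [418. 254.] [31.  8.] 209.0 [[ 447. -325.   12.]]
top [616.  18.] [ 7. 45.] 283.5 [[1120. -902.   12.]]
top [571.  16.] [ 7. 50.] 301.5 [[1121. -772.   12.]]
top [522.  16.] [50.  7.] 285.0 [[1120. -632.   12.]]
top [473.  15.] [48.  7.] 306.0 [[1120. -492.   12.]]
top [424.  14.] [ 7. 48.] 298.5 [[1121. -353.   12.]]
top [374.  14.] [47.  7.] 286.5 [[1120. -214.   12.]]
top [325.  14.] [ 7. 46.] 299.0 [[1120.  -75.   12.]]
top [274.  12.] [ 7. 47.] 314.5 [[1120.   67.   12.]]
top [224.  12.] [48.  8.] 309.0 [[1120.  207.   12.]]
top [174.  11.] [49.  8.] 319.0 [[1120.  347.   12.]]
top [122.  10.] [51.  8.] 324.5 [[1120.  487.   12.]]
top [72.  9.] [52.  8.] 324.5 [[1120.  625.   12.]]
top [24.  8.] [ 7. 47.] 298.0 [[1120.  756.   12.]]
top [606.   7.] [ 
[... 2583 characters left out ...]
8.0, 277.0, 8.0], [777.0, 199.0, 8.0], [387.0, 247.0, 8.0]] [[397.0, 309.0, 60.0], [770.0, 265.0, 60.0], [760.0, 190.0, 60.0], [386.0, 235.0, 60.0]]
white ((343.5, 96.5), (23.0, 125.0), 90.0) [[ 882.9 -125.9    8. ]]
[[914.0, 47.0, 8.0], [918.0, -301.0, 8.0], [852.0, -300.0, 8.0], [848.0, 47.0, 8.0]] [[891.0, 45.0, 60.0], [894.0, -288.0, 60.0], [832.0, -288.0, 60.0], [828.0, 44.0, 60.0]]
white ((346.1783142089844, 68.83790588378906), (139.65826416015625, 44.397987365722656), 10.154266357421875) [[ 962.1 -133.7    8. ]]
[[932.0, 68.0, 8.0], [1058.0, 47.0, 8.0], [992.0, -338.0, 8.0], [866.0, -314.0, 8.0]] [[908.0, 64.0, 60.0], [1029.0, 45.0, 60.0], [966.0, -324.0, 60.0], [845.0, -301.0, 60.0]]
```

View pics/c1.png

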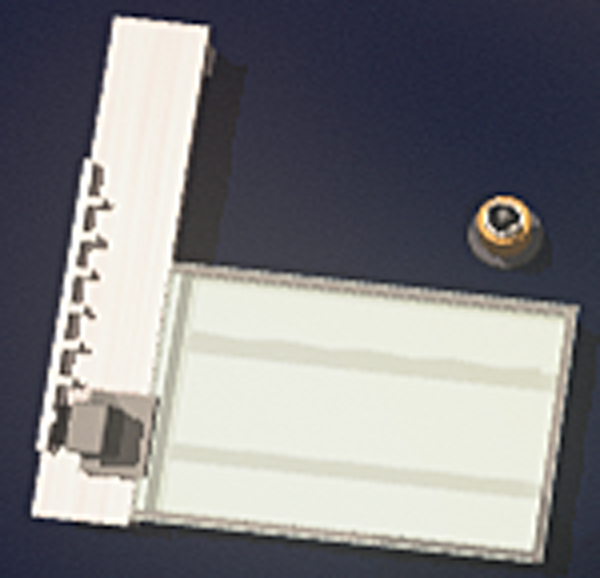

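View pics/c2.png

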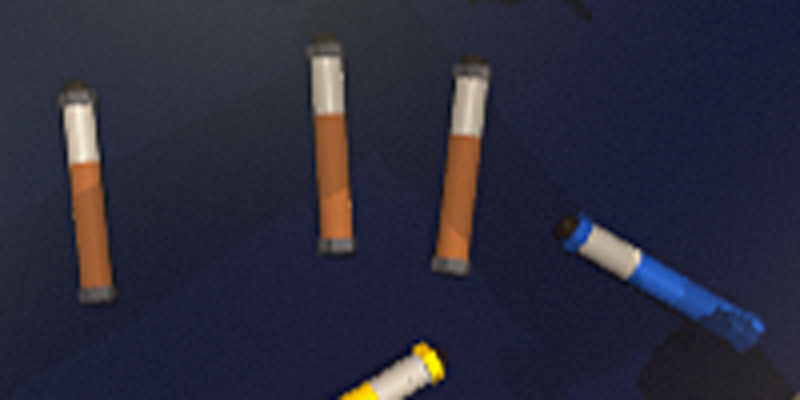

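The close crop confirms three brown-handled brushes with steel ferrules pointing away, plus the blue and yellow ones, which are not meant. In c1 the rail deck corners are at (113,15), (208,27), (33,517) and (127,527), the lid's right corners at (578,307) and (543,562), and the holder's clip top at about (505,215).

Run:
```python
from h import *
f=lambda p:(np.array(p,float)/[4,3.5]+[170,125])-0.4
rail=plane('top',f([(113,15),(208,27),(127,527),(33,517)]),60)
lid=plane('top',f([(578,307),(543,562)]),67)
# box-frame
M=np.array([[275,196],[275,134],[-100,134],[-100,196],[95,-132],[-95,-132]],float)
P=np.r_[rail,lid][:,:2]
a=M-M.mean(0);b=P-P.mean(0)
th=np.arctan2((a[:,0]*b[:,1]-a[:,1]*b[:,0]).sum(),(a*b).sum())
R=np.array([[np.cos(th),-np.sin(th)],[np.sin(th),np.cos(th)]]);t=P.mean(0)-R@M.mean(0)
print('box',t,th,'resid',(P-(M@R.T+t)).round(1).tolist())
np.savez('box.npz',t=t,th=th)
W=lambda x,y:R@[x,y]+t
print('grip',W(-35,156),'lidgrip open',W(140,156))
# check in scene view
s=proj('scene',[[*W(275,196),60],[*W(275,134),60],[*W(-100,196),60],[*W(95,-132),67],[*W(-95,-132),67]]);print(s.round(0).tolist())
g=lambda p:(np.array(p,float)/4+[335,210])-0.4
for e in [((97,302),(78,90)),((336,251),(325,43)),((451,272),(471,62))]:
    q=plane('top',g(e),11.5);d=q[1]-q[0];print('brush',q.mean(0).round(1),np.linalg.norm(d).round(1),np.arctan2(d[1],d[0]).round(3))
    print(proj('scene',q).round(0).tolist())
h=plane('top',f([(503,219)]),70);print('holder approx',h)
im=np.load('scene.npy')
hb=cv2.resize(im[190:345,320:495],None,fx=3.8,fy=3.8,interpolation=cv2.INTER_CUBIC);cv2.imwrite('pics/c3.png',hb[:,:,::-1])
```

```text
box [471.62812204  98.75599526] -0.11827641615518808 resid [[1.8, 0.3], [0.5, -0.2], [-0.9, 0.9], [-1.0, -0.8], [-0.7, 0.0], [0.3, -0.3]]
grip [455.28078097 257.79612994] lidgrip open [629.05814261 237.1459827 ]
[[487.0, 335.0], [459.0, 337.0], [455.0, 198.0], [335.0, 272.0], [329.0, 205.0]]
brush [ 433.2 -159.1   11.5] 143.3 0.084
[[274.0, 226.0], [287.0, 273.0]]
brush [ 466.8 -324.1   11.5] 141.3 0.037
[[213.0, 248.0], [220.0, 297.0]]
brush [ 453.5 -412.8   11.5] 143.5 -0.117
[[182.0, 248.0], [179.0, 299.0]]
holder approx [[614.57558385   5.15669409  70.        ]]
```

View pics/c3.png

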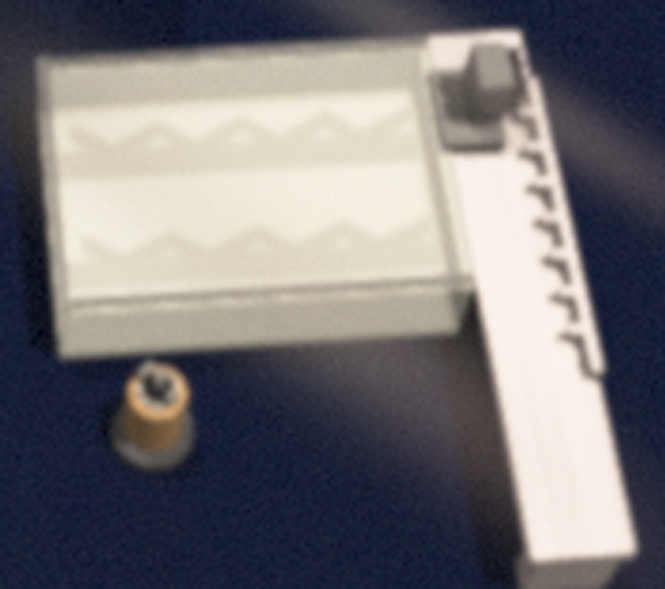

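In the scene crop, the projected box corners match the rail end at (635,551). The holder's handle top is at about (158,392) and its foot at (152,440).

Run:
```python
from h import *
s=np.array([158,392])/3.8+[320,190]-.4; t=np.array([504,222])/[4,3.5]+[170,125]-.4
print(tri(s,t)); print(plane('scene',[s],66),plane('top',[t],66))
f=np.array([152,440])/3.8+[320,190]-.4; print('foot',plane('scene',[f],10)); print('topfoot',plane('top',[np.array([504,234])/[4,3.5]+[170,125]-.4],12))
print(proj('scene',[[615,5,0],[615,5,12],[615,5,66]]))
s=state();print(s['position'],Rt.from_quat(s['ee_rot']).as_matrix().round(3).tolist())
```

```text
(array([613.82255623,   5.47453848,  63.70573284]), np.float64(1.7463907671775922))
[[615.01832663   5.96759521  66.        ]] [[613.15717193   4.57743296  66.        ]]
foot [[621.5842578    3.85759195  10.        ]]
topfoot [[614.83128867   5.57052863  12.        ]]
[[359.24017698 304.5527735 ]
 [359.50889714 302.4932293 ]
 [360.77008184 292.82254103]]
[ 252.8856807  -571.14427907  230.60103272] [[-0.914, -0.405, -0.001], [-0.405, 0.914, 0.001], [0.0, 0.001, -1.0]]
```

Holder base is at (614.5, 5) and the tile centre at (646,-240). The brushes are at (433,-159), (467,-324) and (453,-413), and the box is at (471.6, 98.8) with yaw -0.118. Everything fits the given sizes, so I'll start moving.

```bash
cat >> h.py <<'E'
B=np.load('box.npz');BT=B['t'];TH=float(B['th'])
def W(x,y): c,s=np.cos(TH),np.sin(TH); return np.array([c*x-s*y,s*x+c*y])+BT
def go(x,y,z,yaw=TH,name=''):
    """print shift/turn in tool axes from measured pose to TCP (x,y,z), closing along yaw+90deg"""
    s=state();R0=Rt.from_quat(s['ee_rot']).as_matrix()
    c,sn=np.cos(yaw),np.sin(yaw);R1=np.array([[-c,-sn,0],[-sn,c,0],[0,0,-1.]])
    R1=R1.T if False else R1
    R1=np.array([[-c,-sn,0],[-sn,c,0],[0,0,-1.]])
    rv=Rt.from_matrix(R0.T@R1).as_rotvec()
    print(name,'shift',(R0.T@(np.array([x,y,z])-s['position'])).round(1).tolist(),'turn',rv.round(3).tolist())
def st():
    s=state();print('t',round(s['clock'],2),'p',s['position'].round(1),'w',round(s['gripper_width'],1),'gf',round(s['grasp_force'],1),'F',s['contact_force'].round(1),'j',s['joints'].round(2))
E
python3 - <<'E'
from h import *
go(614.5,5,170);st()
E
```

```text
shift [-563.9, 380.4, 61.1] turn [0.001, -0.0, 0.535]
t 0.2 p [ 252.9 -571.1  230.6] w 85.3 gf 0.0 F [-0.   0.3 -0.5] j [-0.9   0.39  0.01 -0.   -1.19 -0.26]
```

>>> servo_tool --rows '[[[85, -56, 38, 0, 0, 0, 0.1], [85, -113, 76, 0, 0, 0, 0.2], [85, -169, 114, 0, 0, 0, 0.3], [85, -226, 152, 10, 0, 0, 0.4], [85, -282, 190, 20, 0, 0, 0.535], [85, -338, 228, 30, 0, 0, 0.535], [85, -395, 266, 40, 0, 0, 0.535], [85, -451, 304, 50, 0, 0, 0.535], [85, -508, 342, 60, 0, 0, 0.535], [85, -564, 380, 61, 0, 0, 0.535]]]'

```text
clock: 1.45
position: [584.1, -43.7, 174.1]
ee_rot: [0.059, 0.998, -0.0, -0.0]
contact_force: [1.6, -0.2, 0.2]
gripper_width: 85.1
grasp_force: 0.0
```

Run:
```python
from h import *
st();t=arm.get_image('top');s=arm.get_image('scene')
cv2.imwrite('pics/t1.png',t[:,:,::-1])
for n,i in(('top',t),('scene',s)):
    for r in brushes(n,i)[0]:
        p=plane(n,[r[0]],11.5)[0]
        if p[0]<1000: print(n,np.round(r[0]),np.round(r[1]),r[2],p.round(0))
go(614.5,5,30.7);go(646,-240,30)
```

```text
t 1.45 p [584.1 -43.7 174.1] w 85.1 gf 0.0 F [ 1.6 -0.2  0.2] j [ 0.2   0.37 -0.17 -0.   -1.03 -1.89]
top [626. 441.] [56. 25.] 700.0 [ -48. -872.   12.]
top [357. 266.] [32.  8.] 207.0 [ 414. -161.   12.]
top [449. 259.] [ 8. 31.] 213.0 [ 432. -411.   12.]
top [418. 254.] [31.  8.] 209.0 [ 447. -326.   12.]
scene [181. 263.] [ 9. 29.] 232.0 [ 427. -409.   12.]
scene [215. 262.] [29.  9.] 228.5 [ 440. -324.   12.]
scene [278. 241.] [28.  9.] 212.0 [ 408. -161.   12.]
scene [428.  10.] [20. 45.] 682.0 [-398.  474.   12.]
 shift [-23.0, 49.0, 142.7] turn [0.0, 0.0, 0.006]
 shift [-81.8, -191.0, 143.4] turn [0.0, 0.0, 0.006]
```

View pics/t1.png

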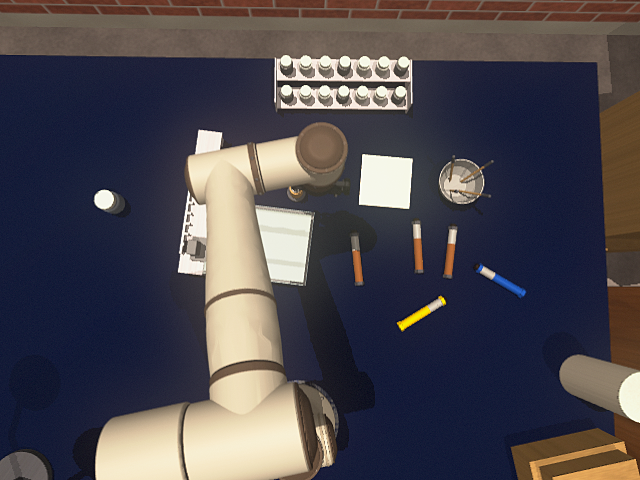

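The top view shows no fourth brush where the arm stood before; the three brown brushes are unchanged. The arm hadn't quite arrived, so I'll let it settle.

>>> servo_tool --rows '[[[85, 0, 0, 0, 0, 0, 0], [85, 0, 0, 0, 0, 0, 0], [85, 0, 0, 0, 0, 0, 0]]]'

```text
clock: 1.92
position: [583.2, -46.7, 175.0]
ee_rot: [0.06, 0.998, 0.0, 0.0]
contact_force: [-0.4, -0.3, -0.5]
gripper_width: 85.2
grasp_force: 0.0
```

Run:
```python
from h import *
st();go(614.5,5,30.7)
```

```text
t 1.93 p [583.2 -46.7 175. ] w 85.2 gf 0.0 F [-0.4 -0.3 -0.5] j [ 0.2   0.36 -0.18 -0.   -1.03 -1.89]
 shift [-24.9, 55.1, 144.3] turn [0.0, 0.0, -0.002]
```

>>> servo_tool --rows '[[[85, -12, 28, 20, 0, 0, 0], [85, -25, 55, 50, 0, 0, 0], [85, -25, 55, 50, 0, 0, 0], [85, -25, 55, 75, 0, 0, 0], [85, -25, 55, 100, 0, 0, 0], [85, -25, 55, 120, 0, 0, 0], [85, -25, 55, 135, 0, 0, 0], [85, -25, 55, 144, 0, 0, 0], [85, -25, 55, 144, 0, 0, 0], [85, -25, 55, 144, 0, 0, 0]]]'

```text
clock: 3.18
position: [615.5, 6.1, 31.4]
ee_rot: [0.059, 0.998, 0.0, 0.001]
contact_force: [-0.9, -0.0, -0.3]
gripper_width: 85.1
grasp_force: 0.0
```

>>> servo_tool --rows '[[[30, 0, 0, 0, 0, 0, 0], [30, 0, 0, 0, 0, 0, 0], [30, 0, 0, 0, 0, 0, 0], [30, 0, 0, 0, 0, 0, 0], [30, 0, 0, 0, 0, 0, 0], [30, 0, 0, 0, 0, 0, 0], [30, 0, 0, 0, 0, 0, 0], [30, 0, 0, 0, 0, 0, 0]]]'

```text
clock: 4.18
position: [615.4, 6.2, 31.1]
ee_rot: [0.059, 0.998, 0.0, 0.001]
contact_force: [0.1, 0.9, 5.4]
gripper_width: 34.5
grasp_force: 59.8
```

Run:
```python
from h import *
st();go(646,-240,110);s=arm.get_image('scene')
cv2.imwrite('pics/s1.png',cv2.resize(s[150:400,150:500],None,fx=2.2,fy=2.2)[:,:,::-1])
```

```text
t 4.17 p [615.4   6.2  31.1] w 34.5 gf 59.8 F [0.1 0.9 5.4] j [ 0.27  0.57 -0.25  0.   -0.75 -1.96]
 shift [-59.4, -240.9, -78.8] turn [0.0, 0.001, 0.0]
```

>>> servo_tool --rows '[[[30, 0, 0, -20, 0, 0, 0], [30, 0, 0, -50, 0, 0, 0], [30, -8, -30, -60, 0, 0, 0], [30, -17, -70, -60, 0, 0, 0], [30, -27, -110, -60, 0, 0, 0], [30, -37, -150, -60, 0, 0, 0], [30, -47, -190, -60, 0, 0, 0], [30, -55, -222, -60, 0, 0, 0], [30, -59, -241, -60, 0, 0, 0], [30, -59, -241, -60, 0, 0, 0]]]'

```text
clock: 5.48
position: [644.2, -241.1, 89.2]
ee_rot: [0.06, 0.998, 0.0, -0.001]
contact_force: [-0.9, 0.3, -1.5]
gripper_width: 34.3
grasp_force: 60.0
```

>>> servo_tool --rows '[[[30, 0, 0, 0, 0, 0, 0], [30, 0, 0, 15, 0, 0, 0], [30, 0, 0, 28, 0, 0, 0], [30, 0, 0, 38, 0, 0, 0], [30, 0, 0, 45, 0, 0, 0], [30, 0, 0, 48, 0, 0, 0], [30, 0, 0, 48, 0, 0, 0], [30, 0, 0, 48, 0, 0, 0]]]'

```text
clock: 6.48
position: [645.4, -240.3, 43.1]
ee_rot: [0.059, 0.998, -0.0, 0.0]
contact_force: [-0.4, 0.2, -1.4]
gripper_width: 34.4
grasp_force: 60.0
```

Run:
```python
from h import *
st();s=arm.get_image('scene')
cv2.imwrite('pics/s1.png',cv2.resize(s[150:400,150:500],None,fx=2.2,fy=2.2)[:,:,::-1])
```

```text
t 6.47 p [ 645.4 -240.3   43.1] w 34.4 gf 60.0 F [-0.4  0.2 -1.4] j [-0.12  0.65 -0.03  0.   -0.88 -1.57]
```

View pics/s1.png

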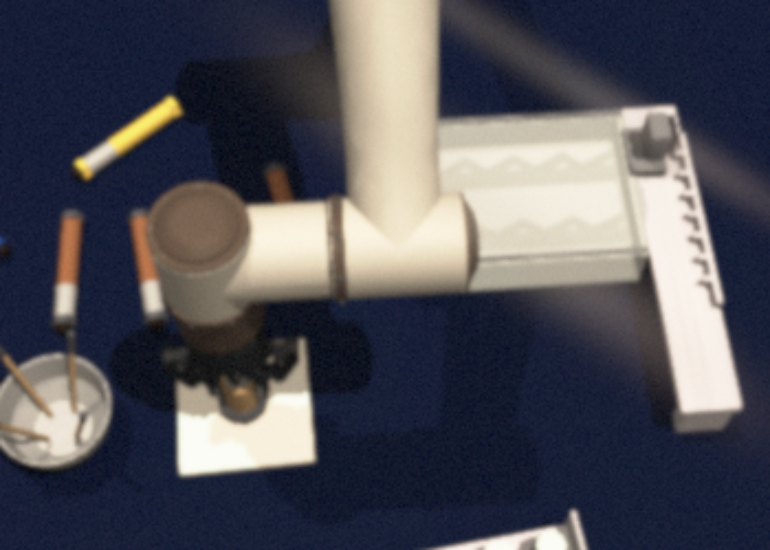

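The holder is upright in the fingers at (240,395), over the tile and about 4 mm above it, with its weight still hanging. I'll lower it gently.

>>> servo_tool --rows '[[[30, 0, 0, 1.5, 0, 0, 0], [30, 0, 0, 3, 0, 0, 0], [30, 0, 0, 4, 0, 0, 0], [30, 0, 0, 4.5, 0, 0, 0], [30, 0, 0, 4.5, 0, 0, 0]]]'

```text
clock: 7.15
position: [645.1, -240.2, 39.2]
ee_rot: [0.059, 0.998, -0.0, 0.0]
contact_force: [-3.2, 1.2, 4.9]
gripper_width: 34.6
grasp_force: 60.4
```

>>> servo_tool --rows '[[[45, 0, 0, 0, 0, 0, 0], [60, 0, 0, 0, 0, 0, 0], [70, 0, 0, 0, 0, 0, 0], [70, 0, 0, 0, 0, 0, 0], [70, 0, 0, -15, 0, 0, 0], [70, 0, 0, -40, 0, 0, 0], [70, 0, 0, -75, 0, 0, 0], [70, 0, 0, -120, 0, 0, 0], [85, 0, 0, -150, 0, 0, 0], [85, 0, 0, -150, 0, 0, 0]]]'

```text
clock: 8.4
position: [646.9, -240.7, 193.2]
ee_rot: [0.059, 0.998, -0.001, 0.004]
contact_force: [0.0, 0.1, -0.3]
gripper_width: 84.8
grasp_force: 0.0
```

Run:
```python
from h import *
st();go(*W(-35,156),190)
```

```text
t 8.4 p [ 646.9 -240.7  193.2] w 84.8 gf 0.0 F [ 0.   0.1 -0.3] j [-0.12  0.52  0.12  0.   -1.17 -1.57]
 shift [248.9, 472.5, 0.6] turn [-0.001, 0.009, 0.0]
```

>>> servo_tool --rows '[[[85, 25, 48, 0, 0, 0, 0], [85, 51, 97, 0, 0, 0, 0], [85, 77, 146, 0, 0, 0, 0], [85, 103, 195, 0, 0, 0, 0], [85, 129, 245, 0, 0, 0, 0], [85, 155, 295, 0, 0, 0, 0], [85, 181, 345, 0, 0, 0, 0], [85, 207, 394, 0, 0, 0, 0], [85, 230, 437, 0, 0, 0, 0], [85, 249, 472, 0, 0, 0, 0]]]'

```text
clock: 9.65
position: [452.2, 259.3, 187.8]
ee_rot: [0.059, 0.998, -0.0, -0.0]
contact_force: [-0.1, -0.2, -0.4]
gripper_width: 84.9
grasp_force: 0.0
```

>>> servo_tool --rows '[[[85, 0, 0, 0, 0, 0, 0], [85, 0, 0, 0, 0, 0, 0], [85, 0, 0, 0, 0, 0, 0]]]'

```text
clock: 10.02
position: [453.6, 256.9, 187.9]
ee_rot: [0.06, 0.998, -0.0, -0.0]
contact_force: [0.0, -0.2, 0.4]
gripper_width: 84.8
grasp_force: 0.0
```

Run:
```python
from h import *
st();go(*W(-35,156),85)
n='top';t=arm.get_image(n);s=arm.get_image('scene')
c=lambda i,x,y,w,h,f:cv2.resize(i[y:y+h,x:x+w],None,fx=f,fy=f)
a=c(s,220,180,300,165,2);b=c(t,150,120,300,165,2)
cv2.imwrite('pics/m1.png',np.vstack([a,b])[:590,:,::-1])
```

```text
t 10.03 p [453.6 256.9 187.9] w 84.8 gf 0.0 F [ 0.  -0.2  0.4] j [ 0.83  0.25 -0.31 -0.   -1.02 -2.52]
 shift [-1.6, 1.1, 102.9] turn [-0.0, -0.0, -0.001]
```

View pics/m1.png

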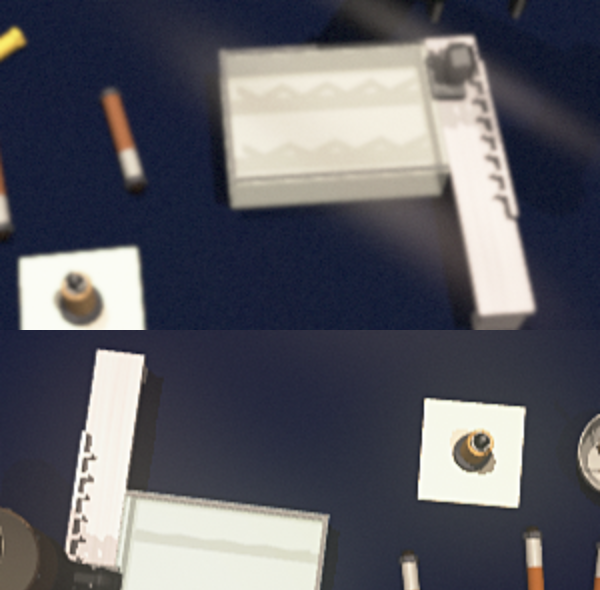

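The holder stands upright mid-tile: scene crop (80,300), top crop (473,450), with the lean explained by perspective. Now I'll descend on the grip and pinch it.

>>> servo_tool --rows '[[[85, -1.5, 1, 30, 0, 0, 0], [85, -1.5, 1, 55, 0, 0, 0], [85, -1.5, 1, 80, 0, 0, 0], [85, -1.5, 1, 96, 0, 0, 0], [85, -1.5, 1, 103, 0, 0, 0], [85, -1.5, 1, 103, 0, 0, 0]]]'

```text
clock: 10.88
position: [455.3, 258.3, 85.0]
ee_rot: [0.059, 0.998, -0.0, -0.0]
contact_force: [-0.6, 0.7, 0.9]
gripper_width: 85.1
grasp_force: 0.0
```

>>> servo_tool --rows '[[[50, 0, 0, 0, 0, 0, 0], [40, 0, 0, 0, 0, 0, 0], [34, 0, 0, 0, 0, 0, 0], [28, 0, 0, 0, 0, 0, 0], [20, 0, 0, 0, 0, 0, 0], [20, 0, 0, 0, 0, 0, 0], [20, 0, 0, 0, 0, 0, 0], [20, 0, 0, 0, 0, 0, 0]]]'

```text
clock: 11.88
position: [455.2, 257.4, 86.2]
ee_rot: [0.059, 0.998, -0.001, 0.0]
contact_force: [-0.2, -6.2, 7.3]
gripper_width: 24.5
grasp_force: 58.3
```

Run:
```python
from h import *
st();go(*W(140,156),85)
```

```text
t 11.88 p [455.2 257.4  86.2] w 24.5 gf 58.3 F [-0.2 -6.2  7.3] j [ 0.83  0.37 -0.43  0.   -0.77 -2.52]
 shift [-175.0, 0.4, 1.2] turn [-0.001, 0.0, -0.0]
```

>>> servo_tool --rows '[[[20, -5, 0, 0, 0, 0, 0], [20, -20, 0, 0, 0, 0, 0], [20, -40, 0, 0, 0, 0, 0], [20, -60, 0, 0, 0, 0, 0], [20, -80, 0, 0, 0, 0, 0], [20, -100, 0, 0, 0, 0, 0], [20, -120, 0, 0, 0, 0, 0], [20, -140, 0, 0, 0, 0, 0], [20, -158, 0, 0, 0, 0, 0], [20, -168, 0, 0, 0, 0, 0]]]'

```text
clock: 13.12
position: [622.6, 237.0, 86.2]
ee_rot: [0.06, 0.998, -0.001, -0.0]
contact_force: [-2.4, -5.5, 6.8]
gripper_width: 24.8
grasp_force: 58.8
```

>>> servo_tool --rows '[[[20, -4, 0, 0, 0, 0, 0], [20, -7, 0, 0, 0, 0, 0], [20, -8, 0, 0, 0, 0, 0], [20, -8, 0, 0, 0, 0, 0]]]'

```text
clock: 13.62
position: [629.0, 236.3, 86.2]
ee_rot: [0.06, 0.998, -0.001, -0.001]
contact_force: [-4.2, -5.1, 6.7]
gripper_width: 24.6
grasp_force: 59.0
```

Run:
```python
from h import *
st();go(*W(140,156),85)
```

```text
t 13.62 p [629.  236.3  86.2] w 24.6 gf 59.0 F [-4.2 -5.1  6.7] j [ 0.6   0.58 -0.04  0.   -0.95 -2.29]
 shift [-0.0, 0.9, 1.2] turn [-0.002, -0.002, -0.001]
```

>>> servo_tool --rows '[[[35, 0, 0, 0, 0, 0, 0], [55, 0, 0, 0, 0, 0, 0], [75, 0, 0, 0, 0, 0, 0], [75, 0, 0, 0, 0, 0, 0], [75, 0, 0, -15, 0, 0, 0], [75, 0, 0, -40, 0, 0, 0], [75, 0, 0, -75, 0, 0, 0], [75, 0, 0, -100, 0, 0, 0], [60, 0, -30, -100, 0, 0, 0], [60, 0, -60, -100, 0, 0, 0]]]'

```text
clock: 14.88
position: [622.0, 176.6, 185.0]
ee_rot: [0.059, 0.998, -0.0, -0.0]
contact_force: [0.6, -0.4, -0.5]
gripper_width: 60.0
grasp_force: 0.0
```

Run:
```python
from h import *
st()
t=arm.get_image('top');s=arm.get_image('scene')
for n,i in(('top',t),('scene',s)):
    for r in brushes(n,i)[0]:
        p=plane(n,[r[0]],11.5)[0]
        if 300<p[0]<1000: print(n,np.round(r[0],1),np.round(r[1]),r[2],p.round(0))
c=lambda i,x,y,w,h,f:cv2.resize(i[y:y+h,x:x+w],None,fx=f,fy=f)
a=c(s,320,170,180,180,3);
cv2.imwrite('pics/m2.png',a[:,:,::-1])
go(433.2,-159.1,190,0.084)
```

```text
t 14.88 p [622.  176.6 185. ] w 60.0 gf 0.0 F [ 0.6 -0.4 -0.5] j [ 0.53  0.45 -0.   -0.   -1.12 -2.22]
top [357.2 265.9] [31.  8.] 204.5 [ 413. -161.   12.]
top [449.2 259. ] [ 8. 31.] 215.0 [ 432. -411.   12.]
top [418.  253.5] [ 8. 31.] 209.0 [ 447. -326.   12.]
scene [181.1 263.1] [ 9. 29.] 231.5 [ 426. -409.   12.]
scene [215.4 262.4] [29.  9.] 226.0 [ 440. -324.   12.]
scene [278.4 240.7] [28.  9.] 212.0 [ 408. -160.   12.]
 shift [146.3, -353.7, -4.5] turn [-0.001, -0.003, -0.206]
```

View pics/m2.png

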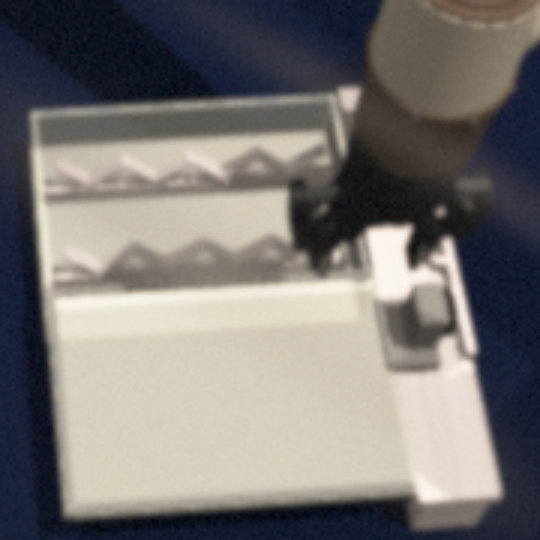

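The lid is fully open, with its edge near the far wall and the grip at (420,310), and both zigzag strips are clear. Going to the first brush.

>>> servo_tool --rows '[[[55, 20, -50, 0, 0, 0, -0.05], [55, 41, -100, 0, 0, 0, -0.1], [55, 63, -152, 0, 0, 0, -0.15], [55, 84, -204, 0, 0, 0, -0.206], [55, 105, -255, 0, 0, 0, -0.206], [55, 126, -305, 20, 0, 0, -0.206], [55, 140, -340, 60, 0, 0, -0.206], [55, 146, -354, 90, 0, 0, -0.206], [55, 146, -354, 110, 0, 0, -0.206], [55, 146, -354, 110, 0, 0, -0.206]]]'

```text
clock: 16.23
position: [433.9, -156.6, 73.5]
ee_rot: [-0.043, 0.999, 0.0, -0.003]
contact_force: [0.0, 0.7, -0.1]
gripper_width: 54.7
grasp_force: 0.0
```

>>> servo_tool --rows '[[[55, 0, 0, 0, 0, 0, 0], [55, 0, 0, 0, 0, 0, 0]]]'

```text
clock: 16.48
position: [436.8, -155.9, 76.0]
ee_rot: [-0.044, 0.999, -0.0, 0.001]
contact_force: [0.0, 0.1, 0.1]
gripper_width: 54.8
grasp_force: 0.0
```

Run:
```python
from h import *
st();go(432,-159.5,4,0.084)
```

```text
t 16.48 p [ 436.8 -155.9   76. ] w 54.8 gf 0.0 F [0.  0.1 0.1] j [ 0.01  0.3  -0.58  0.   -0.68 -1.49]
 shift [5.2, -3.2, 72.0] turn [-0.0, 0.002, 0.004]
```

>>> servo_tool --rows '[[[55, 5, -3, 25, 0, 0, 0], [55, 5, -3, 50, 0, 0, 0], [55, 5, -3, 65, 0, 0, 0], [55, 5, -3, 71, 0, 0, 0], [55, 5, -3, 71, 0, 0, 0], [40, 5, -3, 71, 0, 0, 0], [28, 5, -3, 71, 0, 0, 0], [15, 5, -3, 71, 0, 0, 0], [15, 5, -3, 71, 0, 0, 0], [15, 5, -3, 71, 0, 0, 0]]]'

```text
clock: 17.73
position: [431.8, -159.4, 4.9]
ee_rot: [-0.044, 0.999, -0.0, 0.001]
contact_force: [-1.0, 1.2, 6.5]
gripper_width: 19.8
grasp_force: 58.5
```

>>> servo_tool --rows '[[[15, 0, 0, 0, 0, 0, 0], [15, 0, 0, 0, 0, 0, 0], [15, 0, 0, -40, 0, 0, 0], [15, 0, 0, -90, 0, 0, 0], [15, 0, 0, -140, 0, 0, 0], [15, 0, 0, -140, 0, 0, 0]]]'

```text
clock: 18.48
position: [434.0, -159.6, 148.2]
ee_rot: [-0.044, 0.999, -0.001, 0.005]
contact_force: [0.9, 0.7, -1.2]
gripper_width: 19.5
grasp_force: 59.0
```

Run:
```python
from h import *
st();print(W(0,-84),W(0,-28),W(0,28));go(*W(0,28),145);
```

```text
t 18.48 p [ 434.  -159.6  148.2] w 19.5 gf 59.0 F [ 0.9  0.7 -1.2] j [ 0.    0.19 -0.5   0.   -0.87 -1.48]
[461.71605137  15.34286167] [468.32409848  70.9516174 ] [474.9321456  126.56037312]
 shift [-66.0, 281.4, 3.4] turn [-0.001, 0.01, 0.207]
```

>>> servo_tool --rows '[[[15, -8, 30, 0, 0, 0, 0.02], [15, -15, 65, 0, 0, 0, 0.05], [15, -22, 105, 0, 0, 0, 0.1], [15, -32, 150, 0, 0, 0, 0.15], [15, -42, 195, 0, 0, 0, 0.207], [15, -50, 235, 0, 0, 0, 0.207], [15, -56, 265, 0, 0, 0, 0.207], [15, -59, 281, 0, 0, 0, 0.207], [15, -59, 281, 0, 0, 0, 0.207], [15, -59, 281, 0, 0, 0, 0.207]]]'

```text
clock: 19.73
position: [465.0, 124.8, 143.7]
ee_rot: [0.06, 0.998, -0.0, -0.001]
contact_force: [-0.6, 0.2, -0.7]
gripper_width: 19.8
grasp_force: 59.1
```

Run:
```python
from h import *
st();go(*W(-7,28),46);
s=arm.get_image('scene');t=arm.get_image('top')
c=lambda i,x,y,w,h,f:cv2.resize(i[y:y+h,x:x+w],None,fx=f,fy=f)
cv2.imwrite('pics/m3.png',np.hstack([c(s,310,160,180,190,2.2),c(t,170,120,180,190,2.2)])[:,:,::-1])
```

```text
t 19.73 p [465.  124.8 143.7] w 19.8 gf 59.1 F [-0.6  0.2 -0.7] j [ 0.6   0.23 -0.46 -0.   -0.88 -2.29]
 shift [-2.8, 3.0, 97.6] turn [-0.001, -0.001, -0.002]
```

View pics/m3.png

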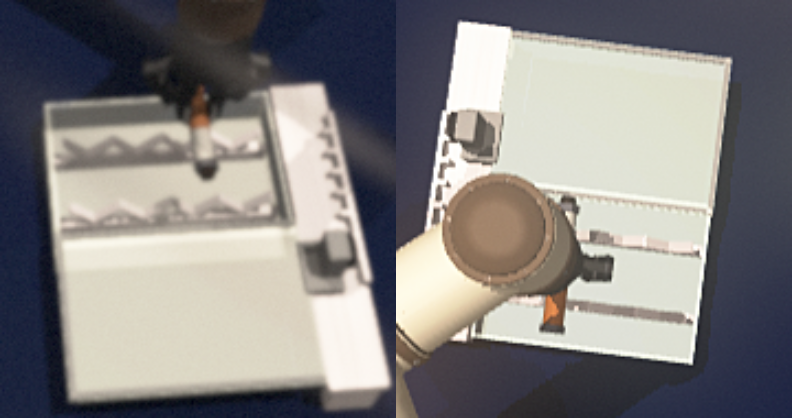

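The brush is held level and along the grooves, over the second groove from the rail, with its ferrule end at the left-panel pixel (205,168) short of the lid edge. I'll lower it.

>>> servo_tool --rows '[[[15, -3, 3, 0, 0, 0, 0], [15, -3, 3, 25, 0, 0, 0], [15, -3, 3, 50, 0, 0, 0], [15, -3, 3, 70, 0, 0, 0], [15, -3, 3, 84, 0, 0, 0], [15, -3, 3, 92, 0, 0, 0], [15, -3, 3, 96, 0, 0, 0], [15, -3, 3, 98, 0, 0, 0], [15, -3, 3, 100, 0, 0, 0], [15, -3, 3, 100, 0, 0, 0]]]'

```text
clock: 21.08
position: [468.9, 128.4, 44.3]
ee_rot: [0.06, 0.998, 0.0, 0.0]
contact_force: [-0.5, -0.1, -1.9]
gripper_width: 19.9
grasp_force: 59.1
```

>>> servo_tool --rows '[[[15, 0, 0, 1, 0, 0, 0], [15, 0, 0, 2, 0, 0, 0], [15, 0, 0, 3, 0, 0, 0], [15, 0, 0, 4, 0, 0, 0], [15, 0, 0, 4.5, 0, 0, 0], [15, 0, 0, 4.5, 0, 0, 0]]]'

```text
clock: 21.82
position: [468.9, 128.1, 40.0]
ee_rot: [0.06, 0.998, -0.0, 0.0]
contact_force: [-1.8, -2.0, 5.2]
gripper_width: 19.6
grasp_force: 59.5
```

>>> servo_tool --rows '[[[15, 0, 0, 0.7, 0, 0, 0], [15, 0, 0, 0.7, 0, 0, 0], [15, 0, 0, 0.7, 0, 0, 0], [15, 0, 0, 0.7, 0, 0, 0], [22, 0, 0, 0.7, 0, 0, 0], [24, 0, 0, 0.7, 0, 0, 0], [28, 0, 0, 0.7, 0, 0, 0], [34, 0, 0, 0, 0, 0, 0], [40, 0, 0, 0, 0, 0, 0], [42, 0, 0, 0, 0, 0, 0]]]'

```text
clock: 23.08
position: [468.8, 128.4, 39.6]
ee_rot: [0.059, 0.998, 0.0, 0.0]
contact_force: [-1.0, -0.2, -0.7]
gripper_width: 41.8
grasp_force: 0.0
```

>>> servo_tool --rows '[[[42, 0, 0, -10, 0, 0, 0], [42, 0, 0, -40, 0, 0, 0], [42, 0, 0, -90, 0, 0, 0], [42, 0, 0, -120, 0, 0, 0], [55, 0, -50, -120, 0, 0, 0], [55, 0, -110, -120, 0, 0, 0], [55, 0, -110, -120, 0, 0, 0]]]'

```text
clock: 23.95
position: [454.6, 16.3, 160.3]
ee_rot: [0.062, 0.998, 0.0, 0.0]
contact_force: [0.3, -0.8, 0.2]
gripper_width: 54.7
grasp_force: 0.0
```

Run:
```python
from h import *
st()
t=arm.get_image('top');s=arm.get_image('scene')
for n,i in(('top',t),('scene',s)):
    for r in brushes(n,i)[0]:
        for z in (11.5,46):
          p=plane(n,[r[0]],z)[0]
          if 300<p[0]<1000 and (z<20)==(p[1]<-60): print(n,np.round(r[0],1),np.round(r[1]),r[2],p.round(0))
print(W(-7-20,28))
go(466.8,-324.1,90,0.037)
```

```text
t 23.95 p [454.6  16.3 160.3] w 54.7 gf 0.0 F [ 0.3 -0.8  0.2] j [ 0.39  0.17 -0.5  -0.   -0.91 -2.09]
top [449.2 259. ] [ 8. 31.] 217.0 [ 432. -411.   12.]
top [418.  253.5] [ 8. 31.] 209.0 [ 447. -326.   12.]
scene [215.4 262.6] [28.  9.] 221.0 [ 441. -325.   12.]
scene [181.2 263.3] [ 9. 29.] 229.5 [ 427. -409.   12.]
scene [394.3 227.3] [27.  8.] 160.0 [444. 131.  46.]
[448.12078124 129.74639584]
 shift [-51.9, -339.1, 70.2] turn [0.001, 0.001, -0.158]
```

Brush 1 lies in the groove: its handle is at (444,131) against (448,130) expected. Next is brush 2.

>>> servo_tool --rows '[[[55, -8, -50, 0, 0, 0, -0.05], [55, -16, -105, 0, 0, 0, -0.1], [55, -24, -160, 0, 0, 0, -0.158], [55, -32, -215, 0, 0, 0, -0.158], [55, -40, -270, 20, 0, 0, -0.158], [55, -48, -315, 50, 0, 0, -0.158], [55, -52, -339, 70, 0, 0, -0.158], [55, -52, -339, 80, 0, 0, -0.158], [55, -52, -339, 80, 0, 0, -0.158], [55, -52, -339, 80, 0, 0, -0.158]]]'

```text
clock: 25.3
position: [468.1, -322.7, 80.6]
ee_rot: [-0.021, 1.0, -0.0, 0.001]
contact_force: [-0.1, -0.3, -0.4]
gripper_width: 55.2
grasp_force: 0.0
```

Run:
```python
from h import *
st();go(466,-324.5,5,0.037)
```

```text
t 25.3 p [ 468.1 -322.7   80.6] w 55.2 gf 0.0 F [-0.1 -0.3 -0.4] j [-0.32  0.44 -0.33  0.   -0.8  -1.21]
 shift [2.3, -1.7, 75.6] turn [-0.001, 0.001, 0.004]
```

>>> servo_tool --rows '[[[55, 2, -2, 25, 0, 0, 0], [55, 2, -2, 50, 0, 0, 0], [55, 2, -2, 69, 0, 0, 0], [55, 2, -2, 75, 0, 0, 0], [55, 2, -2, 75, 0, 0, 0], [40, 2, -2, 75, 0, 0, 0], [28, 2, -2, 75, 0, 0, 0], [15, 2, -2, 75, 0, 0, 0], [15, 2, -2, 75, 0, 0, 0], [15, 2, -2, 75, 0, 0, 0]]]'

```text
clock: 26.55
position: [465.6, -325.9, 5.6]
ee_rot: [-0.02, 1.0, -0.0, 0.001]
contact_force: [-0.3, 0.8, 5.4]
gripper_width: 19.5
grasp_force: 58.8
```

>>> servo_tool --rows '[[[15, 0, 0, 0, 0, 0, 0], [15, 0, 0, 0, 0, 0, 0], [15, 0, 0, -40, 0, 0, 0], [15, 0, 0, -90, 0, 0, 0], [15, 0, 0, -140, 0, 0, 0], [15, 0, 0, -140, 0, 0, 0]]]'

```text
clock: 27.3
position: [467.6, -326.9, 149.2]
ee_rot: [-0.02, 1.0, -0.002, 0.005]
contact_force: [0.6, -0.2, -0.7]
gripper_width: 19.8
grasp_force: 58.8
```

Run:
```python
from h import *
st();go(*W(-7,-28),145);
```

```text
t 27.3 p [ 467.6 -326.9  149.2] w 19.8 gf 58.8 F [ 0.6 -0.2 -0.7] j [-0.33  0.36 -0.25  0.   -0.95 -1.21]
 shift [-9.4, 398.6, 2.5] turn [-0.004, 0.009, 0.157]
```

>>> servo_tool --rows '[[[15, 0, 30, 0, 0, 0, 0.02], [15, -1, 70, 0, 0, 0, 0.04], [15, -2, 115, 0, 0, 0, 0.07], [15, -3, 165, 0, 0, 0, 0.1], [15, -4, 215, 0, 0, 0, 0.13], [15, -5, 265, 0, 0, 0, 0.157], [15, -6, 315, 0, 0, 0, 0.157], [15, -8, 360, 0, 0, 0, 0.157], [15, -9, 388, 0, 0, 0, 0.157], [15, -9, 399, 0, 0, 0, 0.157]]]'

```text
clock: 28.55
position: [457.9, 74.4, 143.5]
ee_rot: [0.058, 0.998, -0.0, -0.001]
contact_force: [-0.3, -1.0, -1.4]
gripper_width: 19.5
grasp_force: 58.9
```

>>> servo_tool --rows '[[[15, 0, 0, 0, 0, 0, 0], [15, 0, 0, 0, 0, 0, 0], [15, 0, 0, 0, 0, 0, 0]]]'

```text
clock: 28.92
position: [458.5, 72.4, 144.5]
ee_rot: [0.06, 0.998, -0.0, -0.0]
contact_force: [0.1, -0.1, 0.5]
gripper_width: 19.6
grasp_force: 58.9
```

Run:
```python
from h import *
st();go(*W(-7,-28),45);
```

```text
t 28.93 p [458.5  72.4 144.5] w 19.6 gf 58.9 F [ 0.1 -0.1  0.5] j [ 0.51  0.2  -0.5  -0.   -0.87 -2.2 ]
 shift [-2.9, -0.3, 99.5] turn [-0.0, -0.0, -0.001]
```

>>> servo_tool --rows '[[[15, -3, 0, 25, 0, 0, 0], [15, -3, 0, 50, 0, 0, 0], [15, -3, 0, 72, 0, 0, 0], [15, -3, 0, 86, 0, 0, 0], [15, -3, 0, 94, 0, 0, 0], [15, -3, 0, 98, 0, 0, 0], [15, -3, 0, 100, 0, 0, 0], [15, -3, 0, 101, 0, 0, 0], [15, -3, 0, 102, 0, 0, 0], [15, -3, 0, 102, 0, 0, 0]]]'

```text
clock: 30.18
position: [461.7, 73.1, 42.8]
ee_rot: [0.059, 0.998, 0.0, 0.0]
contact_force: [0.9, 0.4, -1.0]
gripper_width: 19.9
grasp_force: 58.9
```

>>> servo_tool --rows '[[[15, 0, 0, 0.5, 0, 0, 0], [15, 0, 0, 1, 0, 0, 0], [15, 0, 0, 1.5, 0, 0, 0], [15, 0, 0, 2, 0, 0, 0], [15, 0, 0, 2, 0, 0, 0]]]'

```text
clock: 30.8
position: [461.6, 72.8, 40.8]
ee_rot: [0.059, 0.998, -0.0, 0.0]
contact_force: [-1.2, -1.4, 2.8]
gripper_width: 19.5
grasp_force: 59.2
```

Contact is just beginning. I'll press slightly, hold, then release.

>>> servo_tool --rows '[[[15, 0, 0, 0.8, 0, 0, 0], [15, 0, 0, 0.8, 0, 0, 0], [15, 0, 0, 0.8, 0, 0, 0], [15, 0, 0, 0.8, 0, 0, 0], [22, 0, 0, 0.8, 0, 0, 0], [24, 0, 0, 0.8, 0, 0, 0], [28, 0, 0, 0.8, 0, 0, 0], [34, 0, 0, 0, 0, 0, 0], [40, 0, 0, 0, 0, 0, 0], [42, 0, 0, 0, 0, 0, 0]]]'

```text
clock: 32.05
position: [461.7, 73.0, 40.6]
ee_rot: [0.059, 0.998, 0.0, 0.0]
contact_force: [0.9, -0.6, 1.2]
gripper_width: 41.9
grasp_force: 0.0
```

>>> servo_tool --rows '[[[42, 0, 0, -10, 0, 0, 0], [42, 0, 0, -40, 0, 0, 0], [42, 0, 0, -90, 0, 0, 0], [42, 0, 0, -120, 0, 0, 0], [55, 0, -50, -120, 0, 0, 0], [55, 0, -110, -120, 0, 0, 0], [55, 0, -165, -120, 0, 0, 0], [55, 0, -165, -120, 0, 0, 0]]]'

```text
clock: 33.05
position: [441.2, -93.7, 161.2]
ee_rot: [0.062, 0.998, 0.0, 0.0]
contact_force: [0.5, 0.8, -0.1]
gripper_width: 55.0
grasp_force: 0.0
```

Run:
```python
from h import *
st()
t=arm.get_image('top');s=arm.get_image('scene')
for n,i in(('top',t),('scene',s)):
    for r in brushes(n,i)[0]:
        for z in (11.5,46):
          p=plane(n,[r[0]],z)[0]
          if 300<p[0]<1000 and (z<20)==(p[1]<-60): print(n,np.round(r[0],1),np.round(r[1]),r[2],p.round(0))
print(W(-27,28),W(-27,-28))
go(452.5,-412.5,90,-.117)
c=lambda i,x,y,w,h,f:cv2.resize(i[y:y+h,x:x+w],None,fx=f,fy=f)
cv2.imwrite('pics/m4.png',np.hstack([c(s,320,180,180,180,2.2),c(s,150,210,180,180,2.2)])[:,:,::-1])
```

```text
t 33.05 p [441.2 -93.7 161.2] w 55.0 gf 0.0 F [ 0.5  0.8 -0.1] j [ 0.15  0.16 -0.5   0.   -0.91 -1.85]
top [449.2 259. ] [ 8. 31.] 217.0 [ 432. -411.   12.]
scene [181.2 263.3] [ 9. 29.] 230.5 [ 427. -409.   12.]
scene [372.4 228. ] [27.  7.] 141.0 [436.  77.  46.]
scene [394.4 227.1] [27.  7.] 149.5 [444. 132.  46.]
[448.12078124 129.74639584] [441.51273412  74.13764012]
 shift [-48.6, -317.6, 71.1] turn [0.0, 0.001, -0.003]
```

View pics/m4.png

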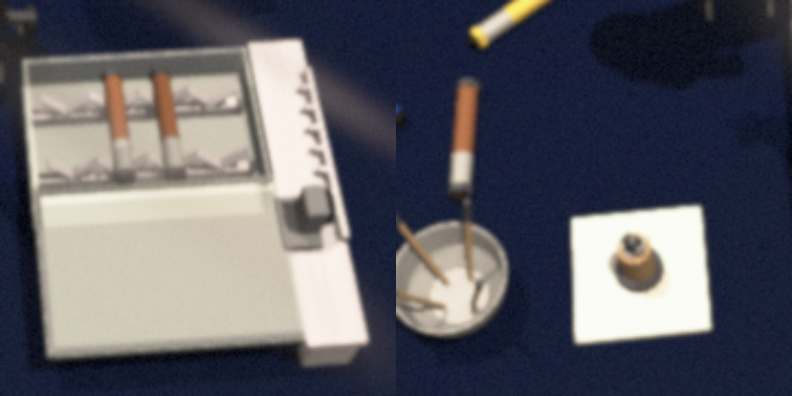

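Two brushes lie in the middle grooves: left panel (117,125) and (165,120). The holder is upright on the tile at right panel (640,265). Brush 3 at (463,140) hasn't moved and is clear of the bowl.

>>> servo_tool --rows '[[[55, -8, -50, 0, 0, 0, 0], [55, -16, -105, 0, 0, 0, 0], [55, -24, -160, 0, 0, 0, 0], [55, -32, -215, 0, 0, 0, 0], [55, -41, -265, 20, 0, 0, 0], [55, -48, -300, 50, 0, 0, 0], [55, -49, -318, 70, 0, 0, 0], [55, -49, -318, 80, 0, 0, 0], [55, -49, -318, 80, 0, 0, 0], [55, -49, -318, 80, 0, 0, 0]]]'

```text
clock: 34.4
position: [454.5, -411.7, 81.9]
ee_rot: [0.058, 0.998, -0.0, 0.001]
contact_force: [-0.9, -0.9, 0.6]
gripper_width: 55.2
grasp_force: 0.0
```

Run:
```python
from h import *
st();go(452,-412.5,5,-.117)
for n in('top','scene'):
    for r in brushes(n,arm.get_image(n))[0]:
        p=plane(n,[r[0]],11.5)[0]
        if 300<p[0]<1000 and p[1]<-250: print(n,p)
```

```text
t 34.4 p [ 454.5 -411.7   81.9] w 55.2 gf 0.0 F [-0.9 -0.9  0.6] j [-0.47  0.5  -0.21  0.   -0.86 -1.21]
 shift [2.5, -1.1, 76.8] turn [-0.001, 0.002, 0.001]
scene [ 430.03520963 -411.0067179    11.5       ]
```

>>> servo_tool --rows '[[[55, 2, -1, 25, 0, 0, 0], [55, 2, -1, 50, 0, 0, 0], [55, 2, -1, 70, 0, 0, 0], [55, 2, -1, 76, 0, 0, 0], [55, 2, -1, 76, 0, 0, 0], [40, 2, -1, 76, 0, 0, 0], [28, 2, -1, 76, 0, 0, 0], [15, 2, -1, 76, 0, 0, 0], [15, 2, -1, 76, 0, 0, 0], [15, 2, -1, 76, 0, 0, 0]]]'

```text
clock: 35.75
position: [451.7, -413.5, 5.7]
ee_rot: [0.059, 0.998, -0.0, 0.001]
contact_force: [-0.7, 0.4, 6.0]
gripper_width: 19.9
grasp_force: 58.9
```

>>> servo_tool --rows '[[[15, 0, 0, 0, 0, 0, 0], [15, 0, 0, 0, 0, 0, 0], [15, 0, 0, -40, 0, 0, 0], [15, 0, 0, -90, 0, 0, 0], [15, 0, 0, -140, 0, 0, 0], [15, 0, 0, -140, 0, 0, 0]]]'

```text
clock: 36.5
position: [453.5, -414.7, 149.5]
ee_rot: [0.059, 0.998, -0.002, 0.004]
contact_force: [-1.2, 0.3, -0.4]
gripper_width: 20.0
grasp_force: 58.8
```

Run:
```python
from h import *
st();go(*W(-7,-84),145);
```

```text
t 36.5 p [ 453.5 -414.7  149.5] w 20.0 gf 58.8 F [-1.2  0.3 -0.4] j [-0.48  0.43 -0.14  0.   -0.99 -1.21]
 shift [49.4, 428.1, 2.1] turn [-0.004, 0.009, 0.001]
```

>>> servo_tool --rows '[[[15, 4, 30, 0, 0, 0, 0], [15, 9, 75, 0, 0, 0, 0], [15, 14, 125, 0, 0, 0, 0], [15, 20, 178, 0, 0, 0, 0], [15, 26, 231, 0, 0, 0, 0], [15, 32, 284, 0, 0, 0, 0], [15, 38, 337, 0, 0, 0, 0], [15, 44, 385, 0, 0, 0, 0], [15, 48, 416, 0, 0, 0, 0], [15, 49, 428, 0, 0, 0, 0]]]'

```text
clock: 37.75
position: [452.2, 18.8, 143.6]
ee_rot: [0.058, 0.998, -0.0, -0.001]
contact_force: [-0.1, 0.2, -1.0]
gripper_width: 19.6
grasp_force: 58.8
```

>>> servo_tool --rows '[[[15, 0, 0, 0, 0, 0, 0], [15, 0, 0, 0, 0, 0, 0], [15, 0, 0, 0, 0, 0, 0]]]'

```text
clock: 38.12
position: [452.9, 16.7, 144.5]
ee_rot: [0.06, 0.998, -0.0, -0.0]
contact_force: [-0.0, 0.3, -0.2]
gripper_width: 19.9
grasp_force: 58.8
```

Run:
```python
from h import *
st();go(*W(-7,-84),42.5);
```

```text
t 38.12 p [452.9  16.7 144.5] w 19.9 gf 58.8 F [-0.   0.3 -0.2] j [ 0.4   0.18 -0.52 -0.   -0.86 -2.09]
 shift [-2.0, -0.3, 102.0] turn [-0.0, -0.0, -0.002]
```

>>> servo_tool --rows '[[[15, -2, 0, 25, 0, 0, 0], [15, -2, 0, 50, 0, 0, 0], [15, -2, 0, 72, 0, 0, 0], [15, -2, 0, 86, 0, 0, 0], [15, -2, 0, 94, 0, 0, 0], [15, -2, 0, 98, 0, 0, 0], [15, -2, 0, 100, 0, 0, 0], [15, -2, 0, 101, 0, 0, 0], [15, -2, 0, 102, 0, 0, 0], [15, -2, 0, 102, 0, 0, 0]]]'

```text
clock: 39.38
position: [455.1, 17.4, 42.8]
ee_rot: [0.059, 0.998, 0.0, 0.0]
contact_force: [-0.8, -0.1, -1.2]
gripper_width: 20.1
grasp_force: 58.8
```

>>> servo_tool --rows '[[[15, 0, 0, 0.5, 0, 0, 0], [15, 0, 0, 1, 0, 0, 0], [15, 0, 0, 1.5, 0, 0, 0], [15, 0, 0, 2, 0, 0, 0], [15, 0, 0, 2, 0, 0, 0]]]'

```text
clock: 40.0
position: [455.1, 17.2, 40.9]
ee_rot: [0.059, 0.998, -0.0, 0.0]
contact_force: [-0.7, -1.4, 3.9]
gripper_width: 19.5
grasp_force: 59.2
```

>>> servo_tool --rows '[[[15, 0, 0, 0.7, 0, 0, 0], [15, 0, 0, 0.7, 0, 0, 0], [15, 0, 0, 0.7, 0, 0, 0], [15, 0, 0, 0.7, 0, 0, 0], [22, 0, 0, 0.7, 0, 0, 0], [24, 0, 0, 0.7, 0, 0, 0], [28, 0, 0, 0.7, 0, 0, 0], [34, 0, 0, 0, 0, 0, 0], [40, 0, 0, 0, 0, 0, 0], [42, 0, 0, 0, 0, 0, 0]]]'

```text
clock: 41.25
position: [455.0, 17.4, 40.6]
ee_rot: [0.059, 0.998, 0.0, 0.0]
contact_force: [-0.3, -0.8, -0.2]
gripper_width: 41.8
grasp_force: 0.0
```

>>> servo_tool --rows '[[[42, 0, 0, -10, 0, 0, 0], [42, 0, 0, -40, 0, 0, 0], [42, 0, 0, -90, 0, 0, 0], [42, 0, 0, -140, 0, 0, 0], [75, 0, -60, -140, 0, 0, 0], [75, 0, -120, -140, 0, 0, 0], [75, 0, -120, -140, 0, 0, 0], [75, 0, -120, -140, 0, 0, 0]]]'

```text
clock: 42.25
position: [440.8, -102.0, 181.1]
ee_rot: [0.06, 0.998, 0.0, 0.0]
contact_force: [-0.3, 0.4, 0.2]
gripper_width: 75.2
grasp_force: 0.0
```

Run:
```python
from h import *
st()
t=arm.get_image('top');s=arm.get_image('scene')
for n,i in(('top',t),('scene',s)):
    for r in brushes(n,i)[0]:
        for z in (11.5,46):
          p=plane(n,[r[0]],z)[0]
          if 300<p[0]<1000 and (z<20)==(p[1]<-60): print(n,np.round(r[0],1),np.round(r[1]),r[2],p.round(0))
print(W(-27,28),W(-27,-28),W(-27,-84))
go(*W(140,156),185)
c=lambda i,x,y,w,h,f:cv2.resize(i[y:y+h,x:x+w],None,fx=f,fy=f)
cv2.imwrite('pics/m5.png',np.hstack([c(s,320,180,180,180,2.2),c(t,160,80,180,180,2.2)])[:,:,::-1])
```

```text
t 42.25 p [ 440.8 -102.   181.1] w 75.2 gf 0.0 F [-0.3  0.4  0.2] j [ 0.13  0.14 -0.47 -0.   -0.96 -1.82]
scene [350.1 229.1] [26.  6.] 128.5 [429.  21.  46.]
scene [372.4 227.9] [27.  7.] 141.5 [436.  77.  46.]
scene [394.4 227. ] [27.  7.] 149.0 [444. 132.  46.]
[448.12078124 129.74639584] [441.51273412  74.13764012] [434.904687    18.52888439]
 shift [-147.2, 357.8, -4.0] turn [0.0, 0.001, 0.001]
```

View pics/m5.png

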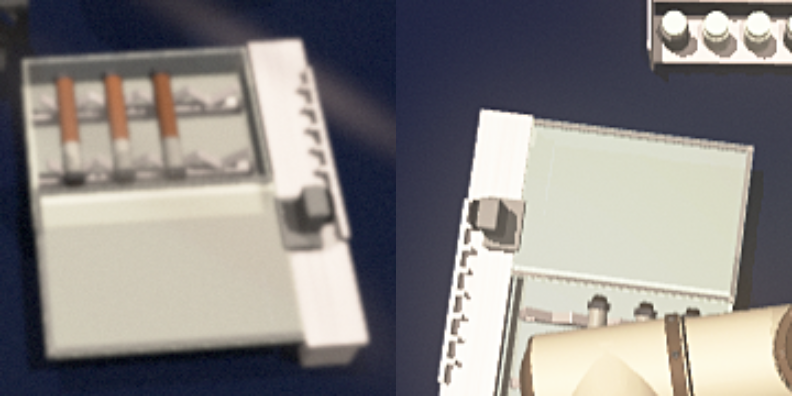

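All three brushes lie in their own grooves, at left panel (68,125), (117,125) and (165,120), clear of the lid. Next I'll close it.

>>> servo_tool --rows '[[[75, -20, 50, -4, 0, 0, 0], [75, -40, 100, -4, 0, 0, 0], [75, -61, 150, -4, 0, 0, 0], [75, -82, 200, -4, 0, 0, 0], [75, -103, 250, -4, 0, 0, 0], [75, -123, 300, -4, 0, 0, 0], [75, -140, 340, -4, 0, 0, 0], [75, -147, 358, -4, 0, 0, 0], [75, -147, 358, -4, 0, 0, 0], [75, -147, 358, -4, 0, 0, 0]]]'

```text
clock: 43.6
position: [628.2, 236.9, 184.3]
ee_rot: [0.058, 0.998, -0.0, -0.0]
contact_force: [-0.5, -1.0, -0.0]
gripper_width: 74.9
grasp_force: 0.0
```

Run:
```python
from h import *
st();go(*W(140,156),85)
```

```text
t 43.6 p [628.2 236.9 184.3] w 74.9 gf 0.0 F [-0.5 -1.  -0. ] j [ 0.6   0.5   0.07 -0.   -1.14 -2.29]
 shift [-0.9, 0.4, 99.3] turn [-0.001, -0.001, 0.001]
```

>>> servo_tool --rows '[[[75, -1, 0, 30, 0, 0, 0], [75, -1, 0, 55, 0, 0, 0], [75, -1, 0, 80, 0, 0, 0], [75, -1, 0, 93, 0, 0, 0], [75, -1, 0, 99, 0, 0, 0], [75, -1, 0, 99, 0, 0, 0]]]'

```text
clock: 44.35
position: [630.3, 236.2, 86.1]
ee_rot: [0.059, 0.998, 0.0, 0.0]
contact_force: [-0.2, -0.2, -0.6]
gripper_width: 75.1
grasp_force: 0.0
```

>>> servo_tool --rows '[[[50, 0, 0, 0, 0, 0, 0], [40, 0, 0, 0, 0, 0, 0], [34, 0, 0, 0, 0, 0, 0], [28, 0, 0, 0, 0, 0, 0], [20, 0, 0, 0, 0, 0, 0], [20, 0, 0, 0, 0, 0, 0], [20, 0, 0, 0, 0, 0, 0], [20, 0, 0, 0, 0, 0, 0]]]'

```text
clock: 45.35
position: [630.6, 236.0, 87.0]
ee_rot: [0.059, 0.998, 0.0, 0.001]
contact_force: [-1.1, -0.4, 5.4]
gripper_width: 24.8
grasp_force: 59.2
```

>>> servo_tool --rows '[[[20, 5, 0, 0, 0, 0, 0], [20, 20, 0, 0, 0, 0, 0], [20, 40, 0, 0, 0, 0, 0], [20, 60, 0, 0, 0, 0, 0], [20, 80, 0, 0, 0, 0, 0], [20, 100, 0, 0, 0, 0, 0], [20, 120, 0, 0, 0, 0, 0], [20, 140, 0, 0, 0, 0, 0], [20, 158, 0, 0, 0, 0, 0], [20, 168, 0, 0, 0, 0, 0]]]'

```text
clock: 46.6
position: [463.4, 256.4, 87.0]
ee_rot: [0.059, 0.998, 0.001, 0.001]
contact_force: [1.3, -2.6, 5.8]
gripper_width: 24.5
grasp_force: 59.1
```

>>> servo_tool --rows '[[[20, 4, 0, 0, 0, 0, 0], [20, 7, 0, 0, 0, 0, 0], [20, 8, 0, 0, 0, 0, 0], [20, 8, 0, 0, 0, 0, 0]]]'

```text
clock: 47.1
position: [456.8, 257.2, 86.9]
ee_rot: [0.059, 0.998, 0.001, 0.002]
contact_force: [3.5, -4.0, 5.3]
gripper_width: 24.4
grasp_force: 59.0
```

Run:
```python
from h import *
st();go(*W(-35,156),85)
```

```text
t 47.1 p [456.8 257.2  86.9] w 24.4 gf 59.0 F [ 3.5 -4.   5.3] j [ 0.82  0.37 -0.43  0.   -0.77 -2.51]
 shift [1.6, 0.4, 1.9] turn [0.002, 0.004, 0.001]
```

>>> servo_tool --rows '[[[20, 1, 0, 0, 0, 0, 0], [20, 1.5, 0, 0, 0, 0, 0], [20, 1.5, 0, 0, 0, 0, 0]]]'

```text
clock: 47.48
position: [456.7, 257.2, 87.0]
ee_rot: [0.058, 0.998, 0.001, 0.003]
contact_force: [10.5, -5.8, 2.6]
gripper_width: 24.1
grasp_force: 58.7
```

>>> servo_tool --rows '[[[30, 0, 0, 0, 0, 0, 0], [45, 0, 0, 0, 0, 0, 0], [60, 0, 0, 0, 0, 0, 0], [75, 0, 0, 0, 0, 0, 0], [75, 0, 0, 0, 0, 0, 0], [75, 0, 0, -15, 0, 0, 0], [75, 0, 0, -45, 0, 0, 0], [75, 0, 0, -90, 0, 0, 0], [75, 0, 0, -130, 0, 0, 0], [75, 0, 0, -130, 0, 0, 0]]]'

```text
clock: 48.72
position: [455.5, 258.5, 220.5]
ee_rot: [0.059, 0.998, 0.003, 0.003]
contact_force: [-0.1, 0.4, 0.1]
gripper_width: 74.9
grasp_force: 0.0
```

>>> servo_tool --rows '[[[75, 0, -50, 0, 0, 0, 0], [75, 0, -110, 0, 0, 0, 0], [75, 0, -170, 0, 0, 0, 0], [75, 0, -230, 0, 0, 0, 0], [75, 0, -290, 0, 0, 0, 0], [75, 0, -340, 0, 0, 0, 0], [75, 0, -380, 0, 0, 0, 0], [75, 0, -380, 0, 0, 0, 0], [75, 0, -380, 0, 0, 0, 0]]]'

```text
clock: 49.85
position: [408.7, -120.1, 215.4]
ee_rot: [0.059, 0.998, 0.0, -0.0]
contact_force: [-0.1, 0.3, 0.3]
gripper_width: 75.2
grasp_force: 0.0
```

Run:
```python
from h import *
st()
s=arm.get_image('scene')
cv2.imwrite('pics/m6.png',cv2.resize(s[160:360,150:500],None,fx=2.25,fy=2.25)[:,:,::-1])
t=arm.get_image('top')
g0=cv2.cvtColor(np.load('top.npy'),cv2.COLOR_RGB2GRAY).astype(int);g1=cv2.cvtColor(t,cv2.COLOR_RGB2GRAY).astype(int)
# grip compared with start picture (lid closed, release out)
print('grip diff',np.abs(g0-g1)[235:265,180:208].mean(),'lid edge diff',np.abs(g0-g1)[200:215,215:315].mean())
```

```text
t 49.85 p [ 408.7 -120.1  215.4] w 75.2 gf 0.0 F [-0.1  0.3  0.3] j [ 0.1   0.05 -0.47 -0.   -1.05 -1.79]
grip diff 10.482142857142858 lid edge diff 9.334
```

View pics/m6.png

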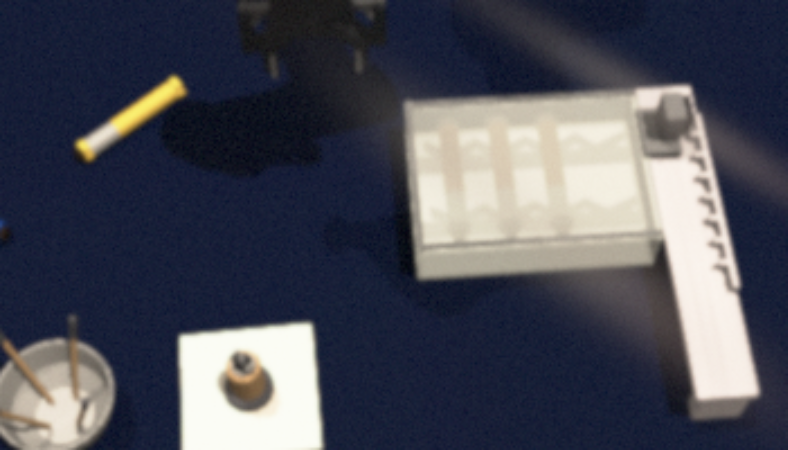

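The lid is closed: it hit its stop at 10.5 N without moving further, and the grip is back at (672,115) as at the start. The three brushes show through it at (452,175), (503,175) and (552,175). The holder is upright on the tile at (245,380), the bowl is in place and no brown brushes are left on the bench.

```bash
python3 -c "
from bench import arm
print(arm.job_done())"
```

```text
the job is handed in; nothing more can be done
None
```

I handed the job in with the holder upright on the tile, all three loose brushes in their own grooves, the lid closed to its stop with the grip released, and the bowl and jar never approached; no verdict came back, and I didn't separately check that the release had sprung out.

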